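# Put the desk set back on its stands

## Task

Put the four desk things (eraser, match box, loupe and ink bottle) back on their wooden stands, setting each one upright and squared up on the stand whose felt inlay has the outline of its underside, well within the outline (the inlay is 6 mm larger than the thing all round). Keep the ink bottle upright all the time, and leave the clip dish and the fountain pen where they are.

Things in the scene. Friction and masses are not known exactly. Their poses are not given: they have to be found in the camera images.
- eraser: eraser, loose, 22 g, lying flat: 22 (x) x 46 (y) mm, 13 mm high, most of it in a green card sleeve, one end bare and pink. Origin at the centre of its underside, z up. Belongs on stand_narrow.
- match_box: closed match box, loose, 20 g, lying flat: 36 (x) x 53 (y) mm, 15 mm high, red and brown with a yellow spot. Origin at the centre of its underside, z up. Belongs on stand_oblong.
- loupe: black round magnifying loupe, loose, 60 g, standing on its skirt: 36 mm in diameter, 38 mm high; which way it is turned does not matter. Origin at the centre of its underside, z up. Belongs on stand_round.
- ink_bottle: closed square clear ink bottle, loose, 170 g: body 46 x 46 mm and 44 mm high, black screw cap 32 mm in diameter up to 60 mm; take it by two parallel sides of the body. Origin at the centre of its underside, x and y across its flat sides, z up. Belongs on stand_square.
- stand_narrow: fixed stand 58 (x) x 82 (y) mm, 9 mm high, of plain brown wood with a flush dark felt inlay 34 (x) x 58 (y) mm, the narrow oblong outline. Origin at the centre of its underside, z up; the felt on which the thing stands is at 9 mm. The eraser goes here with its long side (y) along the inlay's long side (y), either way round.
- stand_oblong: fixed stand 72 (x) x 89 (y) mm, 9 mm high, of plain brown wood with a flush dark felt inlay 48 (x) x 65 (y) mm, the broad oblong outline. Origin at the centre of its underside, z up; the felt on which the thing stands is at 9 mm. The match box goes here with its longer side (y) along the inlay's longer side (y), either way round.
- stand_round: fixed stand 72 x 72 mm, 9 mm high, of plain brown wood with a flush dark felt inlay 48 mm in diameter, the only round outline. Origin at the centre of its underside, z up; the felt on which the thing stands is at 9 mm. The loupe goes here.
- stand_square: fixed stand 82 x 82 mm, 9 mm high, of plain brown wood with a flush dark felt inlay 58 x 58 mm, the square outline. Origin at the centre of its underside, z up; the felt on which the thing stands is at 9 mm. The ink bottle goes here with its sides parallel to the inlay's sides, any of the four ways round.
- clip_dish: bystander, loose: round brass dish of paper clips, 64 mm in diameter, 14 mm high; leave it alone; it lies on the thin blotter (5 mm). Origin at the centre of its underside.
- fountain_pen: bystander, loose: dark fountain pen lying along its y axis, 138 mm long, 13 mm thick; leave it alone; it lies on the thin blotter (5 mm). Origin at the centre of its underside.
Not all that is in view belongs to the job. Leave any blue or orange look-alike of the loupe alone.

How it is judged (in metres and radians):
At the end, for the whole second after the job is handed in: All four rest upright (0.08 rad) on their matching stands: centre within 11 mm of the stand's centre, underside 6 to 12 mm above the stand's underside; eraser, match box (either way round) and ink bottle (any quarter turn) squared to the inlay within 0.3 rad (horizontal distance between eraser and stand_narrow below 0.011 m and z of eraser in the frame of stand_narrow between 0.006 and 0.012 m and angle between each of eraser, match_box, loupe, ink_bottle's own z axis and vertical below 0.08 rad and linear speed of each of eraser, match_box, loupe, ink_bottle below 0.01 m/s and angle between the x axis of eraser and the x axis of stand_narrow, either way round below 0.3 rad and horizontal distance between match_box and stand_oblong below 0.011 m and z of match_box in the frame of stand_oblong between 0.006 and 0.012 m and angle between the x axis of match_box and the x axis of stand_oblong, either way round below 0.3 rad and horizontal distance between loupe and stand_round below 0.011 m and z of loupe in the frame of stand_round between 0.006 and 0.012 m and horizontal distance between ink_bottle and stand_square below 0.011 m and z of ink_bottle in the frame of stand_square between 0.006 and 0.012 m and (angle between the x axis of ink_bottle and the x axis of stand_square, either way round below 0.3 rad or angle between the x axis of ink_bottle and the y axis of stand_square, either way round below 0.3 rad)); the robot touches nothing.
It fails at once if the ink bottle is tipped by more than 0.5 rad (angle between ink_bottle's own z axis and vertical above 0.5 rad).
It fails at once if the clip dish is moved by more than 20 mm (distance of clip_dish from where it was at the start of the episode above 0.02 m).
It fails at once if the fountain pen is moved by more than 20 mm (distance of fountain_pen from where it was at the start of the episode above 0.02 m).
It also fails if it takes over 109 s, if anything falls off the work surface, if the arm or the gripper's body presses on something with over 40 N, if the wrist force passes 120 N, or if a joint passes its speed limit or range.

## Robot

A 7-joint arm with a two-finger parallel gripper is mounted at the origin on the work surface; the furniture and walls round the work are solid. World frame = base frame: x ahead of the robot, y to its left, z up, the work surface at z = 0. Lengths are in mm, angles in rad, forces in N, time in s.
With the tool pointing down it reaches from about 425 to 875 mm from the base axis. Payload 8.4 kg.
Tool frame: the origin (TCP) lies on the mounting face of the last link; the fingertips stand 182 mm ahead of it and the grasp point (between the pads) lies manip.grip_point_offset ahead of it (manip.grip_point_offset is the distance from the TCP to the grasp point, in mm); z points along the fingers, y is the line along which they close (so a half turn about z gives the same grasp; the last joint's range is limited). The gripper opens to 87 mm and grips with 3 to 60 N. Pads are 19 mm wide; open, the fingers measure 117 mm over their backs; the gripper's body (75 mm by 190 mm) begins 51 mm behind the grasp point.
Start: joints at [1.065, 0.333, 0.04, 1.465, -0.013, 1.343, -0.059], TCP at [257.165, -596.942, 404.746] pointing down, gripper open.
Joint ranges: [-2.58, 2.58], [-0.38, 2.09], [-1.3, 1.39], [0.25, 2.4], [-1.5, 4.64], [0.08, 2.09], [-2.65, 2.65]. Speed limits (rad/s): [2.22, 2.22, 2.79, 2.79, 3.14, 3.14, 3.14].

## Interface

Orientations are given as a rotation vector (axis times angle).
In Python, from station import status, vision, manip gives the robot as it stands.
- The arm moves only by the tool move_arm, never from a script. Its argument "deltas" is a list of rows, each a list of 3 entries, a list of its own where there are three numbers: the turn, a rotation vector about the tool's x, y, z in rad, then the shift along the tool's x, y, z in cm, then the closure, from -1 (fully open) to 1 (shut). In form: [[[ax, ay, az], [dx, dy, dz], jaw], ...]. A call has 1 to 12 rows; each row shifts and turns the commanded pose from where the row before left it, along the tool's axes as they then stand; what a row does not reach is not made up. A row lasts 1/10 s, in which the tool goes at most 50 mm and 8.59 degrees, less where a joint would pass 70% of its speed; a pose out of reach is approached as far as the arm can. A call with a gripper value outside its range is refused whole. The fingers move at their own pace and stop on an object; the grip force is fixed at half the most. Time passes only in rows, so rows that do not move let the fingers close. It gives the time, the measured TCP pose, the force, the opening and the grip force at its end, in the units of the state.
- status.get_obs(): the state, without advancing time (a new reading comes with each control period).
- vision.capture(name): name is "side" or "top" or "wrist"; returns a dict with "frame" (420x560x3 uint8, red, green, blue), "fx", "fy", "cx", "cy" (pixels), "rvec" (rotation vector, rad) and "tvec" (3), from world to camera coordinates, as OpenCV has them. Camera axes: x right, y down, z forward; pixel columns grow to the right and rows downward; lengths in mm; the calibration is good to about 2 mm. A picture is of the moment at which its call begins. There is no depth.
- manip.finish_job(): hands the job in; it is judged then, once.
The state is a dict: "time_s": time; "joint_positions": joint angles; "qd": joint speeds; "effort": joint torques, N m; "tool_pos": TCP position; "tcp_rot": TCP orientation; "ft_force": force on the tool from outside, world axes, zero at the start; "wrist_torque": the same for the moment, N m; "grip_width": finger opening in mm; "finger_force": force on a finger pad.
Only numpy, scipy, OpenCV 4.12 (cv2) and the standard library are available. Lean on these libraries where they do the work, as an engineer would, in place of code of your own. Each camera call takes 0.05 s, during which the arm holds its last target. There are 200 camera calls.

## Working session

There is one attempt and no reset: what is moved stays moved. The work goes in short steps, Python scripts to look and compute and a tool call to move; the robot and the scene stay as the last step left them, time stands still between calls to the robot, and variables do not carry over. Pictures are saved under pics/ and viewed, at most 14 in all, crops included, and the job is handed in when it is done.

Besides the shell and the picture viewer there is one more tool, called after "Call:" as a command line: name --argument value ..., lists and objects as JSON in quotes. move_arm: Moves the arm, as the interface text tells. Its arguments: {"type":"object","properties":{"deltas":{"type":"array"}},"required":["deltas"]}

```bash
mkdir -p pics; ls; python3 - <<'E'
from station import status, vision, manip
import cv2
print(status.get_obs(), manip.grip_point_offset)
for n in ("top","side"):
    c=vision.capture(n); cv2.imwrite(f"pics/{n}0.png",cv2.resize(c["frame"][:,:,::-1],None,fx=1.42,fy=1.42,interpolation=cv2.INTER_CUBIC))
    print({k:v for k,v in c.items() if k!="frame"})
E
```

```text
pics
{'time_s': 0.0, 'joint_positions': array([ 1.06479892,  0.33393762,  0.03987845,  1.46627487, -0.01340698,
        1.34327187, -0.05848907]), 'qd': array([-1.01449410e-03,  7.34806734e-04,  2.28275799e-03,  6.00904775e-04,
       -4.67440399e-04, -1.48618627e-05,  1.90858006e-03]), 'effort': array([-9.57489356e-04, -6.56366944e+01,  1.33444961e+00, -4.03794229e+01,
       -5.97594143e-02,  4.48734616e-02,  1.58692428e-04]), 'tool_pos': array([ 257.10991644, -596.80576005,  403.84005003]), 'tcp_rot': array([-3.07529981e+00, -6.34263451e-01,  6.77736991e-04]), 'ft_force': array([-0.26051908,  0.3984928 ,  0.50453048]), 'wrist_torque': array([ 0.00428409, -0.00629841, -0.00670984]), 'finger_force': 0.0, 'grip_width': 87.19553334863744} 163.5
{'fx': 526.0431368077127, 'fy': 526.0431368077127, 'cx': 281.8232721333132, 'cy': 211.27456556507, 'rvec': array([ 2.10292052, -2.12588293,  0.18645834]), 'tvec': array([ -58.15684422,  542.04939458, 1322.83098224])}
{'fx': 394.9870929953586, 'fy': 394.9870929953586, 'cx': 279.24907624783424, 'cy': 207.52836347330813, 'rvec': array([ 0.3791786 , -2.72940123,  1.2430262 ]), 'tvec': array([499.72077229, 181.90866191, 879.47930017])}
```

View pics/top0.png

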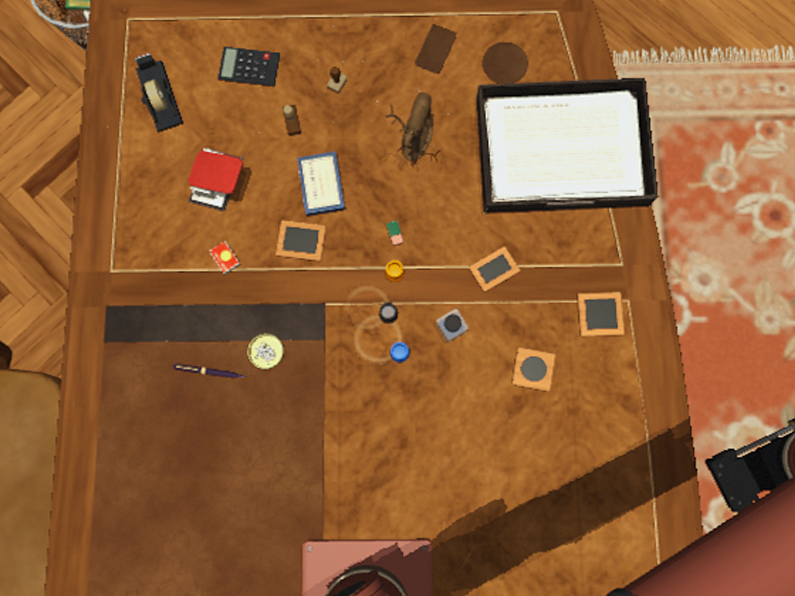

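View pics/side0.png

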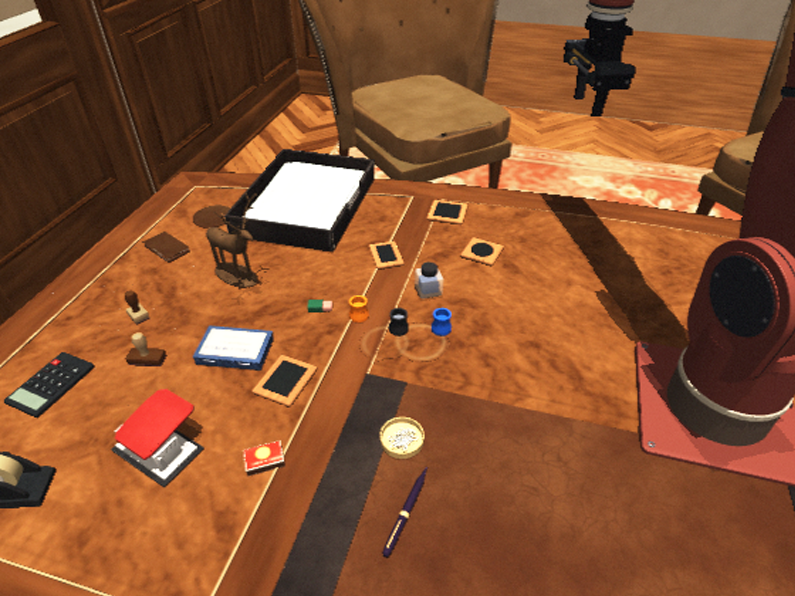

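The top view shows, at view scale: match box (225,257), eraser (395,233), black loupe (388,313), bottle (452,324). The stands are oblong (301,240), narrow (495,268), square (602,314) and round (534,369). The look-alikes are at (394,269) and (400,352), and the dish and pen are on the blotter to the left. The side view agrees.

```bash
cat > h.py <<'E'
import numpy as np, cv2
from station import status, vision, manip
def ray(c,uv,z):
    R=cv2.Rodrigues(c["rvec"])[0]; o=-R.T@c["tvec"]
    uv=np.atleast_2d(np.asarray(uv,float))
    d=np.c_[(uv[:,0]-c["cx"])/c["fx"],(uv[:,1]-c["cy"])/c["fy"],np.ones(len(uv))]@R
    return (o+d*((z-o[2])/d[:,2])[:,None])[:,:2]
def rect(c,mask,z):
    "centre, sizes and angle of long side (deg) of mask's hull mapped to plane z"
    cs=cv2.findContours(mask.astype(np.uint8),cv2.RETR_EXTERNAL,cv2.CHAIN_APPROX_NONE)[0]
    k=max(cs,key=cv2.contourArea)[:,0].astype(float)
    p=ray(c,k,z); (x,y),(w,h),a=cv2.minAreaRect(p.astype(np.float32))
    if w<h: w,h,a=h,w,a+90
    px=1.4*2
    return np.round([x,y,w,h,(a+90)%180-90],1)
def win(m,u,v,r):
    o=np.zeros_like(m); o[max(0,v-r):v+r,max(0,u-r):u+r]=1; return m&(o>0)
E
python3 - <<'E'
from h import *
c=vision.capture("top"); f=c["frame"]; hsv=cv2.cvtColor(f,cv2.COLOR_RGB2HSV); H,S,V=cv2.split(hsv)
for n,(u,v) in dict(oblong=(301,240),narrow=(495,268),square=(602,314),rnd=(534,369),match=(225,257),eraser=(395,233),loupe=(388,313),bottle=(452,324)).items():
    u=int(u/1.42);v=int(v/1.42)
    print(n,u,v,hsv[v,u],hsv[v,u+8],hsv[v,u+13],hsv[v+5,u+3], hsv[v,u-20])
    if n in("oblong","narrow","square","rnd"): print(rect(c,win((V<90)&(S<120),u,v,14),9))
cv2.imwrite("pics/crop.png",cv2.resize(f[140:280,130:450,::-1],None,fx=2.5,fy=2.5,interpolation=cv2.INTER_NEAREST))
E
```

```text
oblong 211 169 [30 28 82] [27 30 84] [ 15 164 209] [30 30 84] [ 15 192 153]
[671.6 128.1  62.6  44.8  81.4]
narrow 348 188 [27 32 88] [27 30 86] [ 15 162 220] [18 45 97] [ 18 114 194]
[ 610.  -242.9   54.8   30.5  -59.4]
square 423 221 [30 25 81] [30 29 80] [ 16 159 224] [26 25 82] [ 14 191 156]
[ 519.4 -440.7   55.2   54.3  -88.9]
rnd 376 259 [ 25  32 105] [60 13 97] [ 15 170 182] [ 28  29 104] [ 13 192 141]Traceback (most recent call last):
  File "<stdin>", line 6, in <module>
  File "h.py", line 11, in rect
    k=max(cs,key=cv2.contourArea)[:,0].astype(float)
      ~~~^^^^^^^^^^^^^^^^^^^^^^^^
ValueError: max() iterable argument is empty
```

```bash
python3 - <<'E'
from h import *
c=vision.capture("top"); f=c["frame"]; hsv=cv2.cvtColor(f,cv2.COLOR_RGB2HSV); H,S,V=cv2.split(hsv)
R=cv2.Rodrigues(c["rvec"])[0]; print("cam",-R.T@c["tvec"])
print("rnd",rect(c,win((V<125)&(S<90),376,259,14),9))
print("match",rect(c,win(((H<6)|(H>172)|((H>22)&(H<35)))&(S>150)&(V>100),158,181,18),15))
print("eraser",rect(c,win((((H>40)&(H<95)&(S>80))|(((H<12)|(H>165))&(S<150)&(V>150))),278,164,16),13))
print("loupe",rect(c,win((V<100)&(S<110),273,221,14),30))
print("cap",rect(c,win((V<75)&(S<120),319,228,12),60))
print("body",rect(c,win((S<120),318,229,18),44))
cv2.imwrite("pics/crop.png",cv2.resize(f[140:280,130:450,::-1],None,fx=2.5,fy=2.5,interpolation=cv2.INTER_NEAREST))
E
```

```text
cam [ 280.56146128  -83.18588254 1400.51667168]
rnd [ 418.2 -309.6   44.9   42.3   89.4]
match [652.1 285.3  29.9  12.7 -55.4]
eraser [681.4 -53.9  44.3  21.7  15.7]
loupe [ 5.237e+02 -4.150e+01  3.500e+01  2.920e+01 -5.000e-01]
cap [ 497.3 -158.3   27.8   27.4  -45.7]
body [ 495.7 -158.1   48.1   47.1  -60.8]
```

View pics/crop.png

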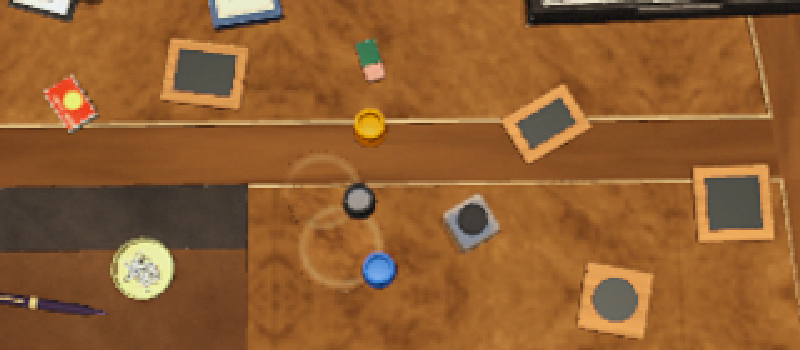

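```bash
cat >> h.py <<'E'
def pose():
    o=status.get_obs(); R=cv2.Rodrigues(o["tcp_rot"])[0]; return o,R
def plan(x,y,tip,th):
    "turn about tool z (rad), then shift in tool axes (cm) to reach TCP over x,y with fingertips at height tip and tool y at th deg (mod 180)"
    o,R=pose(); cur=np.degrees(np.arctan2(R[1,1],R[0,1]))
    d=(th-cur+90)%180-90; az=-np.radians(d); R2=R@cv2.Rodrigues(np.array([0,0,az]))[0]
    s=R2.T@(np.array([x,y,tip+182])-o["tool_pos"])/10
    print("t",round(o["time_s"],2),"th",cur.round(1),"tilt",R[:,2].round(3),"tip",(o["tool_pos"]-[0,0,182]).round(1),"w",round(o["grip_width"],1),"q",o["joint_positions"].round(2))
    print("turn",az.round(3),"shift",s.round(2),"F",o["ft_force"].round(1),"ff",round(o["finger_force"],1))
E
python3 - <<'E'
from h import *
plan(495.7,-158.1,220,-60.8)
E
```

```text
t 0.2 th -66.7 tilt [-0.     0.001 -1.   ] tip [ 257.2 -596.9  222.2] w 87.0 q [ 1.06  0.33  0.04  1.47 -0.01  1.34 -0.06]
turn -0.103 shift [ 42.23 -26.66   0.25] F [-0.3  0.2 -0. ] ff 0.0
```

Call:
move_arm --deltas '[[[0,0,-0.1],[0,0,0],-1],[[0,0,0],[3.8,-2.4,0],-1],[[0,0,0],[3.8,-2.4,0],-1],[[0,0,0],[3.8,-2.4,0],-1],[[0,0,0],[3.8,-2.4,0],-1],[[0,0,0],[3.8,-2.4,0],-1],[[0,0,0],[3.8,-2.4,0],-1],[[0,0,0],[3.8,-2.4,0],-1],[[0,0,0],[3.8,-2.4,0],-1],[[0,0,0],[3.8,-2.4,0],-1],[[0,0,0],[3.8,-2.4,0],-1],[[0,0,0],[0,0,0],-1]]'

```text
time_s: 1.4
tool_pos: [475.5, -196.4, 405.0]
tcp_rot: [-3.036, -0.801, -0.003]
ft_force: [-0.5, -0.7, 0.4]
grip_width: 87.1
finger_force: 0.0
```

```bash
python3 - <<'E'
from h import *
plan(495.7,-158.1,140,-60.8)
c=vision.capture("wrist"); cv2.imwrite("pics/w1.png",c["frame"][:,:,::-1])
R=cv2.Rodrigues(c["rvec"])[0]; print("cam",-R.T@c["tvec"])
np.savez("w1.npz",**c)
c=vision.capture("top"); f=c["frame"]; np.savez("t1.npz",**c)
E
```

```text
t 1.4 th -60.4 tilt [ 0.001  0.002 -1.   ] tip [ 475.5 -196.4  223. ] w 87.1 q [ 0.6   0.08 -0.31  1.78  0.02  1.29 -0.77]
turn 0.006 shift [ 3.61 -2.35  8.31] F [-0.5 -0.7  0.4] ff 0.0
cam [ 546.45972444 -155.13126293  385.18044116]
```

View pics/w1.png

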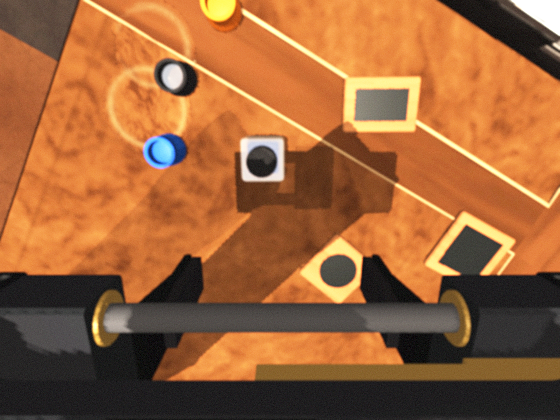

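The wrist view shows the bottle at (262,160), nearly aligned with the jaws. The black loupe is at (172,76), the blue one at (165,151), and the narrow, square and round stands are at (381,103), (472,250) and (337,270).

```bash
python3 - <<'E'
from h import *
c=dict(np.load("w1.npz")); f=c["frame"]; H,S,V=cv2.split(cv2.cvtColor(f,cv2.COLOR_RGB2HSV))
print("cap",rect(c,win((V<90)&(S<120),262,160,17),60))
print("body44",rect(c,win((S<90)&(V>60),262,160,32),44))
print("loupe top",rect(c,win((V<120)&(S<110)|(S<60),174,76,26),38), rect(c,win((S<50)&(V>110),174,76,22),38))
print("blue",rect(c,win((H>100)&(H<125)&(S>140),165,151,30),38))
print("narrow",rect(c,win((V<95)&(S<120),381,103,34),9))
print("rnd",rect(c,win((V<95)&(S<120),337,270,24),9))
print("sq",rect(c,win((V<95)&(S<120),472,250,37),9))
E
```

```text
cap [ 497.8 -159.6   28.9   28.6  -60.4]
body44 [ 497.5 -158.9   45.4   44.6   29.6]
loupe top [525.2 -46.7  40.7  29.7 -76.1] [524.5 -44.   23.4  20.6  24.4]
blue [454.7 -66.5  42.1  30.2 -36. ]Traceback (most recent call last):
  File "<stdin>", line 7, in <module>
  File "h.py", line 11, in rect
    k=max(cs,key=cv2.contourArea)[:,0].astype(float)
      ~~~^^^^^^^^^^^^^^^^^^^^^^^^
ValueError: max() iterable argument is empty
```

Call:
move_arm --deltas '[[[0,0,0],[1.9,-1.1,2],-1],[[0,0,0],[1.86,-1.04,2],-1],[[0,0,0],[0,0,4],-1],[[0,0,0],[0,0,4],-1],[[0,0,0],[0,0,4],-1],[[0,0,0],[0,0,3],-1],[[0,0,0],[0,0,2.5],-1],[[0,0,0],[0,0,0],-1],[[0,0,0],[0,0,0],1],[[0,0,0],[0,0,0],1],[[0,0,0],[0,0,0],1],[[0,0,0],[0,0,0],1]]'

```text
time_s: 2.7
tool_pos: [495.8, -166.0, 190.9]
tcp_rot: [3.04, 0.787, 0.002]
ft_force: [0.5, -0.7, 0.0]
grip_width: 62.9
finger_force: 0.0
```

```bash
python3 - <<'E'
from h import *
plan(519.4,-440.7,60,-88.9)
E
```

```text
t 2.7 th -61.0 tilt [ 0.002 -0.001 -1.   ] tip [ 495.8 -166.     8.9] w 62.9 q [ 0.53  0.32 -0.33  1.98  0.13  0.86 -0.94]
turn 0.487 shift [ 1.84 27.52 -5.09] F [ 0.5 -0.7  0. ] ff 0.0
```

Call:
move_arm --deltas '[[[0,0,0],[0.5,-0.5,0.1],-1],[[0,0,0],[0,0,0],-1],[[0,0,0],[0,0,0],1],[[0,0,0],[0,0,0],1],[[0,0,0],[0,0,0],1],[[0,0,0],[0,0,0],1],[[0,0,0],[0,0,0],1],[[0,0,0],[0,0,0],1],[[0,0,0],[0,0,0],1]]'

```text
time_s: 3.6
tool_pos: [497.4, -159.0, 188.8]
tcp_rot: [3.041, 0.787, 0.0]
ft_force: [-0.1, -0.2, 0.1]
grip_width: 45.9
finger_force: 30.0
```

```bash
python3 - <<'E'
from h import *
plan(519.4,-440.7,60,-88.9)
E
```

```text
t 3.6 th -61.0 tilt [ 0. -0. -1.] tip [ 497.4 -159.     6.8] w 45.9 q [ 0.52  0.32 -0.33  1.98  0.14  0.86 -0.95]
turn 0.487 shift [ 1.66 28.2  -5.32] F [-0.1 -0.2  0.1] ff 30.0
```

Call:
move_arm --deltas '[[[0,0,0.09],[0,0,-1.1],1],[[0,0,0.1],[0,0,-1.2],1],[[0,0,0.1],[0,0,-1.2],1],[[0,0,0.1],[0,0,-1.2],1],[[0,0,0.097],[0,0,-0.6],1],[[0,0,0],[0.2,3,0],1],[[0,0,0],[0.2,4,0],1],[[0,0,0],[0.3,4.5,0],1],[[0,0,0],[0.3,4.5,0],1],[[0,0,0],[0.3,4.5,0],1],[[0,0,0],[0.2,4,0],1],[[0,0,0],[0.1,3,0],1]]'

```text
time_s: 4.8
tool_pos: [518.0, -436.4, 241.1]
tcp_rot: [3.141, 0.028, -0.001]
ft_force: [-0.0, -1.0, -2.0]
grip_width: 46.0
finger_force: 30.0
```

Call:
move_arm --deltas '[[[0,0,0],[0,0.7,0],1],[[0,0,0],[0,0,0],1],[[0,0,0],[0,0,0],1],[[0,0,0],[0,0,0],1]]'

```text
time_s: 5.2
tool_pos: [519.5, -438.7, 241.7]
tcp_rot: [-3.14, -0.034, -0.0]
ft_force: [0.7, 0.1, -2.1]
grip_width: 45.2
finger_force: 30.0
```

```bash
python3 - <<'E'
from h import *
plan(519.4,-440.7,17,-88.9)
c=vision.capture("wrist"); cv2.imwrite("pics/w2.png",c["frame"][:,:,::-1]); np.savez("w2.npz",**c)
E
```

```text
t 5.2 th -88.7 tilt [ 0.     0.001 -1.   ] tip [ 519.5 -438.7   59.7] w 45.2 q [ 0.73  0.52 -0.13  1.55  0.07  1.08 -0.96]
turn 0.003 shift [-0.02  0.2   4.27] F [ 0.7  0.1 -2.1] ff 30.0
```

View pics/w2.png

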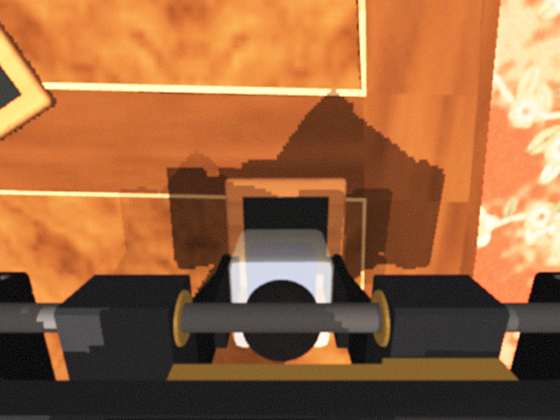

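The bottle is upright in the jaws, square to the stand at (286,230) and centred left to right.

Call:
move_arm --deltas '[[[0,0,0],[0,0.2,1.2],1],[[0,0,0],[0,0,1.2],1],[[0,0,0],[0,0,1],1],[[0,0,0],[0,0,0.6],1],[[0,0,0],[0,0,0.3],1],[[0,0,0],[0,0,0],1],[[0,0,0],[0,0,0],1]]'

```text
time_s: 5.95
tool_pos: [519.1, -442.6, 198.9]
tcp_rot: [3.141, 0.031, 0.001]
ft_force: [-0.1, -0.8, -1.7]
grip_width: 45.9
finger_force: 30.0
```

```bash
python3 - <<'E'
from h import *
plan(519.4,-440.7,17,-88.9)
E
```

```text
t 5.95 th -88.9 tilt [ 0. -0. -1.] tip [ 519.1 -442.6   16.9] w 45.9 q [ 0.74  0.57 -0.13  1.57  0.08  1.01 -0.97]
turn 0.0 shift [ 0.04 -0.19 -0.01] F [-0.1 -0.8 -1.7] ff 30.0
```

Call:
move_arm --deltas '[[[0,0,0],[0,-0.15,0.1],1],[[0,0,0],[0,0,0],1],[[0,0,0],[0,0,0],-1],[[0,0,0],[0,0,0],-1],[[0,0,0],[0,0,0],-1],[[0,0,0],[0,0,-1],-1],[[0,0,0],[0,0,-2],-1],[[0,0,0],[0,0,-4],-1],[[0,0,0],[0,0,-4],-1],[[0,0,0],[0,0,-4],-1],[[0,0,0],[0,0,-4],-1],[[0,0,0],[0,0,0],-1]]'

```text
time_s: 7.15
tool_pos: [519.7, -441.6, 395.9]
tcp_rot: [3.135, 0.031, 0.014]
ft_force: [0.2, 0.3, 0.1]
grip_width: 86.6
finger_force: 0.0
```

```bash
python3 - <<'E'
from h import *
plan(524,-43,150,-70)
c=vision.capture("wrist"); cv2.imwrite("pics/w3.png",c["frame"][:,:,::-1]); np.savez("w3.npz",**c)
f=c["frame"]; H,S,V=cv2.split(cv2.cvtColor(f,cv2.COLOR_RGB2HSV))
c=vision.capture("top"); f=c["frame"]; H,S,V=cv2.split(cv2.cvtColor(f,cv2.COLOR_RGB2HSV)); np.savez("t3.npz",**c)
E
```

```text
t 7.15 th -88.9 tilt [ 0.009 -0.007 -1.   ] tip [ 519.7 -441.6  213.9] w 86.6 q [ 0.74  0.4  -0.13  1.39  0.05  1.34 -0.95]
turn -0.329 shift [ 13.99 -37.36   6.13] F [0.2 0.3 0.1] ff 0.0
```

View pics/w3.png

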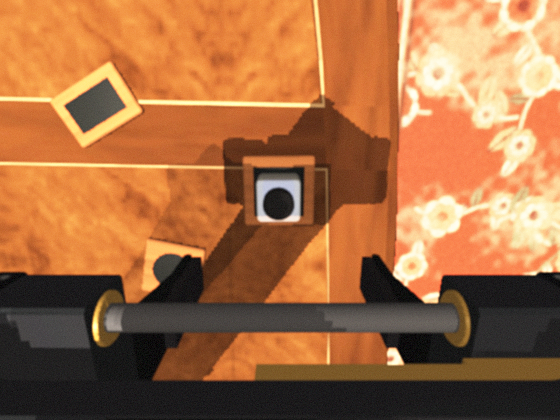

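The bottle stands upright and centred on the square stand at (279,195).

Call:
move_arm --deltas '[[[0,0,0],[0.1,-3,0],-1],[[0,0,0],[0.1,-4,0],-1],[[0,0,0],[0.1,-4,0],-1],[[0,0,0],[0.1,-4,0],-1],[[0,0,0],[0.1,-4,0],-1],[[0,0,0],[0.1,-4,0],-1],[[0,0,0],[0.1,-4,0],-1],[[0,0,0],[0.1,-4,0],-1],[[0,0,0],[0.1,-4,0],-1],[[0,0,0],[0.1,-4,0],-1],[[0,0,0],[0.1,-1,0],-1],[[0,0,0],[0,0,0],-1]]'

```text
time_s: 8.45
tool_pos: [521.7, -39.1, 387.0]
tcp_rot: [-3.141, -0.037, 0.002]
ft_force: [0.5, -0.5, -0.2]
grip_width: 87.1
finger_force: 0.0
```

Call:
move_arm --deltas '[[[0,0,0],[0,0,3],-1],[[0,0,0],[0,0,3],-1],[[0,0,0],[0,0,0],-1],[[0,0,0],[0,0,0],-1],[[0,0,0],[0,0,0],-1]]'

```text
time_s: 8.95
tool_pos: [522.5, -41.7, 329.2]
tcp_rot: [3.141, 0.029, 0.003]
ft_force: [0.1, -0.3, 0.3]
grip_width: 87.3
finger_force: 0.0
```

```bash
python3 - <<'E'
from h import *
plan(524,-43,6,-88.9)
c=vision.capture("wrist"); cv2.imwrite("pics/w4.png",c["frame"][:,:,::-1]); np.savez("w4.npz",**c)
E
```

```text
t 8.95 th -88.9 tilt [ 0.002 -0.    -1.   ] tip [522.5 -41.7 147.2] w 87.3 q [ 0.35  0.16 -0.38  1.85  0.07  1.14 -1.61]
turn -0.001 shift [ 0.12  0.13 14.12] F [ 0.1 -0.3  0.3] ff 0.0
```

View pics/w4.png

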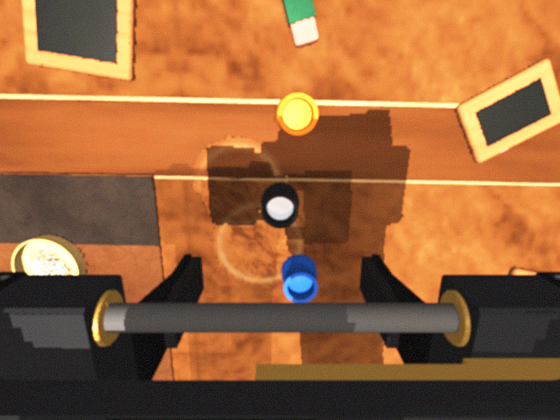

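```bash
python3 - <<'E'
from h import *
c=dict(np.load("w4.npz")); f=c["frame"]; H,S,V=cv2.split(cv2.cvtColor(f,cv2.COLOR_RGB2HSV))
print("lens",rect(c,win((S<60)&(V>130),280,205,24),37))
print("black",rect(c,win((V<60)|((S<60)&(V>130)),280,205,26),20))
print("eraser ok", rect(c,win((H>40)&(H<95)&(S>80),300,20,40),13))
R=cv2.Rodrigues(c["rvec"])[0]; print("cam",-R.T@c["tvec"])
E
```

```text
lens [526.7 -40.4  22.6  19.8 -88.9]
black [524.9 -39.5  41.   33.1   1.1]
eraser ok [685.3 -52.6  22.1  16.9 -73.5]
cam [604.30369356 -39.91524048 309.33513492]
```

Call:
move_arm --deltas '[[[0,0,0],[0.3,-0.1,3],-1],[[0,0,0],[0,0,4],-1],[[0,0,0],[0,0,4],-1],[[0,0,0],[0,0,2.3],-1],[[0,0,0],[0,0,0.8],-1],[[0,0,0],[0,0,0],1],[[0,0,0],[0,0,0],1],[[0,0,0],[0,0,0],1],[[0,0,0],[0,0,0],1],[[0,0,0],[0,0,0],1],[[0,0,0],[0,0,0],1],[[0,0,0],[0,0,0],1]]'

```text
time_s: 10.2
tool_pos: [525.0, -39.9, 186.9]
tcp_rot: [-3.141, -0.031, -0.0]
ft_force: [0.9, 0.5, 0.2]
grip_width: 39.1
finger_force: 0.0
```

Call:
move_arm --deltas '[[[0,0,0],[0,0,0],1],[[0,0,0],[0,0,0],1]]'

```text
time_s: 10.4
tool_pos: [525.0, -39.8, 186.8]
tcp_rot: [-3.141, -0.031, 0.0]
ft_force: [-1.2, -0.1, 0.9]
grip_width: 33.8
finger_force: 30.0
```

```bash
python3 - <<'E'
from h import *
plan(418.2,-309.6,65,-88.9)
E
```

```text
t 10.4 th -88.9 tilt [-0.  0. -1.] tip [525.  -39.8   4.8] w 33.8 q [ 0.31  0.34 -0.37  1.97  0.16  0.86 -1.69]
turn 0.001 shift [-11.2   26.77  -6.02] F [-1.2 -0.1  0.9] ff 30.0
```

Call:
move_arm --deltas '[[[0,0,0],[0,0,-1.5],1],[[0,0,0],[0,0,-2.5],1],[[0,0,0],[0,0,-2],1],[[0,0,0],[-1.2,3,0],1],[[0,0,0],[-1.6,4,0],1],[[0,0,0],[-1.7,4,0],1],[[0,0,0],[-1.7,4,0],1],[[0,0,0],[-1.7,4,0],1],[[0,0,0],[-1.7,4,0],1],[[0,0,0],[-1.3,3,0],1],[[0,0,0],[-0.3,0.8,0],1],[[0,0,0],[0,0,0],1]]'

```text
time_s: 11.6
tool_pos: [417.8, -311.2, 247.5]
tcp_rot: [3.141, 0.027, 0.001]
ft_force: [-0.1, 0.4, -0.6]
grip_width: 33.4
finger_force: 29.9
```

Call:
move_arm --deltas '[[[0,0,0],[0,0,1],1],[[0,0,0],[0,0,0],1],[[0,0,0],[0,0,0],1]]'

```text
time_s: 11.9
tool_pos: [418.8, -308.6, 236.3]
tcp_rot: [-3.14, -0.035, 0.001]
ft_force: [-0.3, 0.6, -0.2]
grip_width: 34.2
finger_force: 29.9
```

```bash
python3 - <<'E'
from h import *
plan(418.2,-309.6,14.8,-88.9)
E
```

```text
t 11.9 th -88.7 tilt [-0.001  0.001 -1.   ] tip [ 418.8 -308.6   54.3] w 34.2 q [ 0.72  0.24 -0.19  1.96  0.06  0.95 -1.05]
turn 0.003 shift [-0.06  0.1   3.95] F [-0.3  0.6 -0.2] ff 29.9
```

Call:
move_arm --deltas '[[[0,0,0],[-0.1,0.1,1.2],1],[[0,0,0],[0,0,1.2],1],[[0,0,0],[0,0,0.9],1],[[0,0,0],[0,0,0.5],1],[[0,0,0],[0,0,0.2],1],[[0,0,0],[0,0,0],1],[[0,0,0],[0,0,0],1]]'

```text
time_s: 12.6
tool_pos: [417.5, -311.1, 197.0]
tcp_rot: [3.141, 0.031, 0.001]
ft_force: [0.6, 0.1, -0.5]
grip_width: 34.0
finger_force: 29.9
```

```bash
python3 - <<'E'
from h import *
plan(418.2,-309.6,14,-88.9)
E
```

```text
t 12.6 th -88.9 tilt [ 0.001 -0.    -1.   ] tip [ 417.5 -311.1   15. ] w 34.0 q [ 0.72  0.3  -0.19  1.98  0.07  0.87 -1.06]
turn 0.001 shift [ 0.07 -0.15  0.1 ] F [ 0.6  0.1 -0.5] ff 29.9
```

Call:
move_arm --deltas '[[[0,0,0],[0.1,-0.1,0.1],1],[[0,0,0],[0,0,0],1],[[0,0,0],[0,0,0],-1],[[0,0,0],[0,0,0],-1],[[0,0,0],[0,0,0],-1],[[0,0,0],[0,0,-1],-1],[[0,0,0],[0,0,-2],-1],[[0,0,0],[0,0,-4],-1],[[0,0,0],[0,0,-4],-1],[[0,0,0],[0,0,-4],-1],[[0,0,0],[0,0,-3],-1],[[0,0,0],[0,0,0],-1]]'

```text
time_s: 13.8
tool_pos: [419.2, -310.4, 381.4]
tcp_rot: [3.137, 0.031, 0.011]
ft_force: [0.1, -0.4, 0.4]
grip_width: 86.7
finger_force: 0.0
```

```bash
python3 - <<'E'
from h import *
plan(681.4,-53.9,180,-73.5)
c=vision.capture("wrist"); np.savez("w5.npz",**c); a=c["frame"]
cv2.imwrite("pics/w5.png",a[:,:,::-1])
f=a; H,S,V=cv2.split(cv2.cvtColor(f,cv2.COLOR_RGB2HSV))
E
```

```text
t 13.8 th -88.9 tilt [ 0.007 -0.005 -1.   ] tip [ 419.2 -310.4  199.4] w 86.7 q [ 0.73  0.1  -0.19  1.8   0.02  1.24 -1.02]
turn -0.268 shift [ 32.42 -17.16   1.99] F [ 0.1 -0.4  0.4] ff 0.0
```

View pics/w5.png

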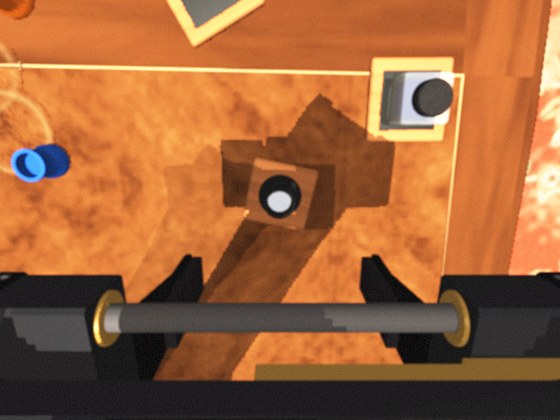

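The loupe stands in the middle of the round stand at (280,195), and the bottle is on the square one at (411,98).

Call:
move_arm --deltas '[[[0,0,-0.12],[0,0,0],-1],[[0,0,-0.13],[0,0,0],-1],[[0,0,0],[3,-1.6,0],-1],[[0,0,0],[4,-2.2,0],-1],[[0,0,0],[4,-2.1,0],-1],[[0,0,0],[4,-2.1,0],-1],[[0,0,0],[4,-2.1,0],-1],[[0,0,0],[4,-2.1,0],-1],[[0,0,0],[4,-2.1,0.5],-1],[[0,0,0],[3.5,-1.9,0.5],-1],[[0,0,0],[1.9,-1,0.5],-1],[[0,0,0],[0,0,0],-1]]'

```text
time_s: 15.05
tool_pos: [685.7, -54.0, 358.0]
tcp_rot: [-3.109, -0.43, 0.005]
ft_force: [-0.6, 0.4, -0.7]
grip_width: 87.1
finger_force: 0.0
```

Call:
move_arm --deltas '[[[0,0,0],[0,0,3],-1],[[0,0,0],[0,0,2],-1],[[0,0,0],[0,0,0],-1],[[0,0,0],[0,0,0],-1],[[0,0,0],[0,0,0],-1]]'

```text
time_s: 15.55
tool_pos: [684.9, -58.3, 312.3]
tcp_rot: [3.113, 0.422, 0.003]
ft_force: [0.5, -0.0, 0.3]
grip_width: 86.7
finger_force: 0.0
```

```bash
python3 - <<'E'
from h import *
plan(681.4,-53.9,3,-74.3)
c=vision.capture("wrist"); np.savez("w6.npz",**c); f=c["frame"]
cv2.imwrite("pics/w6.png",f[:,:,::-1])
H,S,V=cv2.split(cv2.cvtColor(f,cv2.COLOR_RGB2HSV))
print("eraser",rect(c,win((((H>40)&(H<95)&(S>80))|((S<120)&(V>130))),280,200,60),13))
E
```

```text
t 15.55 th -74.6 tilt [ 0.002 -0.    -1.   ] tip [684.9 -58.3 130.3] w 86.7 q [ 0.29  0.49 -0.37  1.46  0.18  1.22 -1.41]
turn -0.005 shift [-0.24 -0.53 12.73] F [ 0.5 -0.   0.3] ff 0.0
eraser [691.7 -50.7  27.4  20.5  15.7]
```

View pics/w6.png

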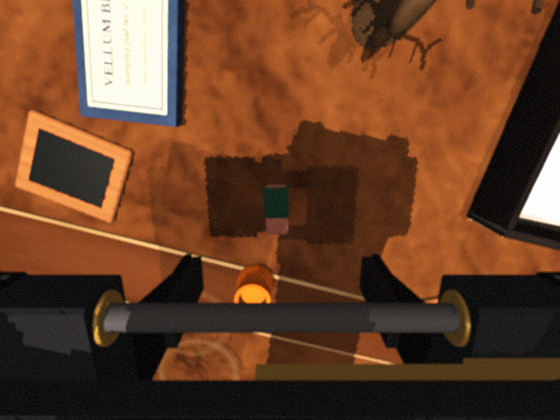

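```bash
python3 - <<'E'
from h import *
c=dict(np.load("w6.npz"))
p=ray(c,[[276.5,209],[265,209],[288,209],[276.5,184],[276.5,234]],13); print(p.round(1)); plan(*p[0],3,-74.3)
E
```

```text
[[685.1 -53.5]
 [682.4 -43.6]
 [687.8 -63.4]
 [706.9 -47.6]
 [662.2 -59.7]]
t 15.6 th -74.6 tilt [ 0.002 -0.    -1.   ] tip [685.  -58.2 130.4] w 87.1 q [ 0.29  0.49 -0.37  1.46  0.18  1.22 -1.41]
turn -0.005 shift [ 0.11 -0.46 12.74] F [ 0.  -0.4  0.7] ff 0.0
```

Call:
move_arm --deltas '[[[0,0,0],[0,-0.5,3],-1],[[0,0,0],[0,0,4],-1],[[0,0,0],[0,0,3],-1],[[0,0,0],[0,0,1.5],-1],[[0,0,0],[0,0,0.8],-1],[[0,0,0],[0,0,0.2],-0.3],[[0,0,0],[0,0,0],0],[[0,0,0],[0,0,0],0.3],[[0,0,0],[0,0,0],1],[[0,0,0],[0,0,0],1],[[0,0,0],[0,0,0],1],[[0,0,0],[0,0,0],1]]'

```text
time_s: 16.8
tool_pos: [683.4, -53.1, 185.9]
tcp_rot: [3.113, 0.423, 0.0]
ft_force: [-0.1, 0.5, -0.7]
grip_width: 38.9
finger_force: 0.0
```

Call:
move_arm --deltas '[[[0,0,0],[0,0,0],1],[[0,0,0],[0,0,0],1],[[0,0,0],[0,0,0],1],[[0,0,0],[0,0,0],1]]'

```text
time_s: 17.2
tool_pos: [683.4, -53.1, 185.7]
tcp_rot: [-3.113, -0.422, 0.0]
ft_force: [-0.2, -0.6, 1.0]
grip_width: 21.7
finger_force: 30.0
```

```bash
python3 - <<'E'
from h import *
c=dict(np.load("w1.npz")); f=c["frame"]; H,S,V=cv2.split(cv2.cvtColor(f,cv2.COLOR_RGB2HSV))
print("narrow",rect(c,win((V<130)&(S<130),381,103,34),9))
plan(610.,-242.9,60,30.6)
E
```

```text
narrow [ 613.  -251.5   37.5   29.9  -60.4]
t 17.2 th -74.5 tilt [-0.  0. -1.] tip [683.4 -53.1   3.7] w 21.7 q [ 0.27  0.61 -0.35  1.56  0.23  1.01 -1.45]
turn 1.306 shift [12.6  15.98 -5.63] F [-0.2 -0.6  1. ] ff 30.0
```

Call:
move_arm --deltas '[[[0,0,0],[0,0,-2],1],[[0,0,0],[0,0,-3],1],[[0,0,-0.12],[0,0,-1],1],[[0,0,-0.144],[0,0,0],1],[[0,0,-0.144],[0,0,0],1],[[0,0,-0.144],[0,0,0],1],[[0,0,-0.144],[0,0,0],1],[[0,0,-0.144],[0,0,0],1],[[0,0,-0.144],[0,0,0],1],[[0,0,-0.144],[0,0,0],1],[[0,0,-0.144],[0,0,0],1],[[0,0,-0.144],[0,0,0],1]]'

```text
time_s: 18.4
tool_pos: [683.4, -53.1, 245.7]
tcp_rot: [-2.083, -2.351, 0.0]
ft_force: [-0.5, -0.5, -0.9]
grip_width: 21.7
finger_force: 30.0
```

Call:
move_arm --deltas '[[[0,0,-0.144],[0,0,0],1],[[0,0,-0.144],[0,0,0],1],[[0,0,-0.132],[0,0,0],1],[[0,0,0],[0,0,0],1],[[0,0,0],[-2,-2.5,0],1],[[0,0,0],[-2.5,-3.2,0],1],[[0,0,0],[-2.5,-3.2,0],1],[[0,0,0],[-2.5,-3.2,0],1],[[0,0,0],[-2,-2.5,0],1],[[0,0,0],[-1.1,-1.4,0],1],[[0,0,0],[0,0,0],1],[[0,0,0],[0,0,0],1]]'

```text
time_s: 19.6
tool_pos: [610.5, -241.7, 245.9]
tcp_rot: [1.556, 2.729, 0.002]
ft_force: [0.3, 0.3, -0.6]
grip_width: 21.6
finger_force: 30.0
```

```bash
python3 - <<'E'
from h import *
plan(610.,-242.9,14,30.6)
c=vision.capture("wrist"); np.savez("w7.npz",**c); f=c["frame"]
cv2.imwrite("pics/w7.png",f[:,:,::-1])
E
```

```text
t 19.6 th 30.6 tilt [ 0.001  0.001 -1.   ] tip [ 610.5 -241.7   63.9] w 21.6 q [ 0.83  0.57 -0.71  1.59  0.4   1.13  0.56]
turn 0.0 shift [-0.08 -0.11  4.99] F [ 0.3  0.3 -0.6] ff 30.0
```

View pics/w7.png

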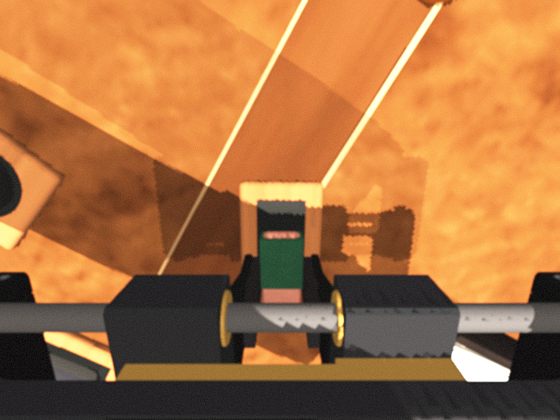

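The eraser is squared over the narrow stand, with the green end at (280,260) and the stand's edges at columns 240 to 322.

Call:
move_arm --deltas '[[[0,0,0],[-0.1,-0.1,1.2],1],[[0,0,0],[0,0,1.5],1],[[0,0,0],[0,0,1.2],1],[[0,0,0],[0,0,0.7],1],[[0,0,0],[0,0,0.3],1],[[0,0,0],[0,0,0],1],[[0,0,0],[0,0,0],1]]'

```text
time_s: 20.35
tool_pos: [609.9, -244.4, 197.1]
tcp_rot: [1.555, 2.729, 0.0]
ft_force: [-0.3, -0.4, -0.2]
grip_width: 22.1
finger_force: 30.0
```

```bash
python3 - <<'E'
from h import *
plan(610.,-242.9,13,30.6)
E
```

```text
t 20.35 th 30.6 tilt [ 0.001 -0.    -1.   ] tip [ 609.9 -244.4   15.1] w 22.1 q [ 0.82  0.62 -0.69  1.62  0.44  1.05  0.54]
turn 0.001 shift [0.13 0.09 0.21] F [-0.3 -0.4 -0.2] ff 30.0
```

Lower the last 2 mm, release, and rise.

Call:
move_arm --deltas '[[[0,0,0],[0.1,0.1,0.2],1],[[0,0,0],[0,0,0],1],[[0,0,0],[0,0,0],0.2],[[0,0,0],[0,0,0],-0.2],[[0,0,0],[0,0,0],-1],[[0,0,0],[0,0,-1],-1],[[0,0,0],[0,0,-2],-1],[[0,0,0],[0,0,-4],-1],[[0,0,0],[0,0,-4],-1],[[0,0,0],[0,0,-4],-1],[[0,0,0],[0,0,-3],-1],[[0,0,0],[0,0,0],-1]]'

```text
time_s: 21.55
tool_pos: [611.1, -242.6, 380.9]
tcp_rot: [1.551, 2.723, 0.002]
ft_force: [-0.4, 0.3, 0.1]
grip_width: 85.7
finger_force: 0.0
```

```bash
python3 - <<'E'
from h import *
c=dict(np.load("t3.npz")); f=c["frame"]; H,S,V=cv2.split(cv2.cvtColor(f,cv2.COLOR_RGB2HSV))
m=win(((H<7)|(H>172)|((H>22)&(H<35)))&(S>120)&(V>130),158,181,18)
m=cv2.morphologyEx(m.astype(np.uint8),cv2.MORPH_CLOSE,np.ones((5,5)))
r=rect(c,m,15); print("match",r)
plan(r[0],r[1],170,r[4]-90)
c=vision.capture("wrist"); np.savez("w8.npz",**c)
cv2.imwrite("pics/w8.png",c["frame"][:,:,::-1])
E
```

```text
match [638.1 275.   49.   32.8  34.6]
t 21.55 th 30.7 tilt [ 0.007 -0.003 -1.   ] tip [ 611.1 -242.6  198.9] w 85.7 q [ 0.86  0.46 -0.76  1.45  0.32  1.35  0.62]
turn 1.502 shift [ 31.6  -41.09   2.75] F [-0.4  0.3  0.1] ff 0.0
```

View pics/w8.png

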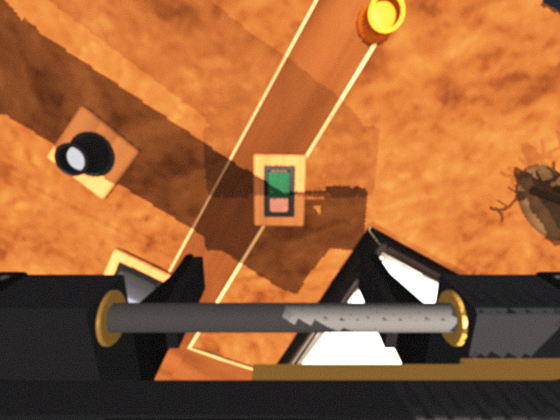

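The eraser lies squared and centred on the narrow stand at (279,190).

Call:
move_arm --deltas '[[[0,0,0.125],[0,0,0],-1],[[0,0,0.125],[0,0,0],-1],[[0,0,0.125],[0,0,0],-1],[[0,0,0.125],[0,0,0],-1],[[0,0,0.125],[0,0,0],-1],[[0,0,0.125],[0,0,0],-1],[[0,0,0.125],[0,0,0],-1],[[0,0,0.125],[0,0,0],-1],[[0,0,0.125],[0,0,0],-1],[[0,0,0.125],[0,0,0],-1],[[0,0,0.125],[0,0,0],-1],[[0,0,0.125],[0,0,0],-1]]'

```text
time_s: 22.8
tool_pos: [609.7, -243.0, 373.6]
tcp_rot: [-3.0, -0.929, 0.002]
ft_force: [0.8, 0.8, 0.5]
grip_width: 86.7
finger_force: 0.0
```

Call:
move_arm --deltas '[[[0,0,0],[1.9,-2.4,0],-1],[[0,0,0],[2.7,-3.5,0],-1],[[0,0,0],[2.7,-3.5,0],-1],[[0,0,0],[2.7,-3.5,0],-1],[[0,0,0],[2.7,-3.5,0],-1],[[0,0,0],[2.7,-3.5,0],-1],[[0,0,0],[2.7,-3.5,0],-1],[[0,0,0],[2.7,-3.5,0],-1],[[0,0,0],[2.7,-3.5,0],-1],[[0,0,0],[2.7,-3.5,0],-1],[[0,0,0],[2.7,-3.5,0],-1],[[0,0,0],[1.9,-2.4,0],-1]]'

```text
time_s: 24.0
tool_pos: [635.5, 263.0, 373.7]
tcp_rot: [-2.996, -0.941, 0.003]
ft_force: [-0.0, -0.9, -0.4]
grip_width: 87.1
finger_force: 0.0
```

Call:
move_arm --deltas '[[[0,0,0],[0.8,-1.1,1],-1],[[0,0,0],[0,0,3],-1],[[0,0,0],[0,0,1],-1],[[0,0,0],[0,0,0],-1],[[0,0,0],[0,0,0],-1],[[0,0,0],[0,0,0],-1]]'

```text
time_s: 24.6
tool_pos: [637.4, 272.6, 326.2]
tcp_rot: [-2.999, -0.935, -0.003]
ft_force: [0.1, 0.5, 1.7]
grip_width: 87.1
finger_force: 0.0
```

```bash
python3 - <<'E'
from h import *
plan(638.1,275,3,-55.4)
c=vision.capture("wrist"); np.savez("w9.npz",**c); f=c["frame"]
cv2.imwrite("pics/w9.png",f[:,:,::-1])
H,S,V=cv2.split(cv2.cvtColor(f,cv2.COLOR_RGB2HSV))
print("oblong",rect(c,win((V<110)&(S<130),420,200,130),9))
E
```

```text
t 24.6 th -55.4 tilt [ 0.002  0.001 -1.   ] tip [637.4 272.6 144.2] w 87.1 q [-0.02  0.55 -0.64  1.42  0.33  1.29 -1.65]
turn 0.001 shift [ 0.17 -0.17 14.12] F [0.1 0.5 1.7] ff 0.0
oblong [675.8  62.5 205.9  85.7 -76.3]
```

View pics/w9.png

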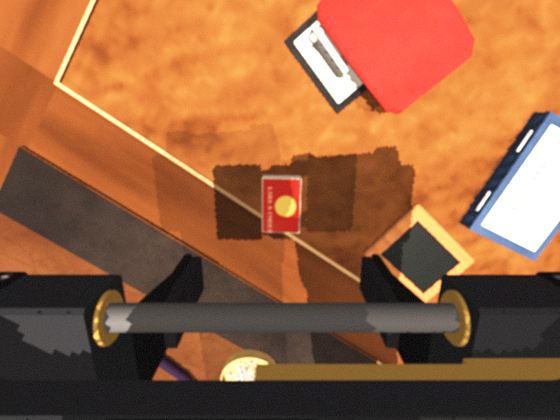

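The match box is at (282,205), squared to the jaws, with the oblong stand at (422,255).

```bash
python3 - <<'E'
from h import *
c=dict(np.load("w9.npz"))
p=ray(c,[[282,204.5],[262,204.5],[302,204.5],[282,175],[282,234]],15); print(p.round(1)); plan(*p[0],3,-55.4)
E
```

```text
[[639.5 274.2]
 [629.  289.4]
 [650.  259. ]
 [662.1 289.9]
 [615.6 257.7]]
t 24.65 th -55.3 tilt [ 0.002  0.001 -1.   ] tip [637.3 272.7 144.2] w 86.8 q [-0.02  0.55 -0.64  1.42  0.33  1.29 -1.65]
turn 0.001 shift [ 2.400e-01 -1.000e-02  1.412e+01] F [0.7 0.6 0.6] ff 0.0
```

Call:
move_arm --deltas '[[[0,0,0],[0.2,-0.1,3],-1],[[0,0,0],[0,0,4],-1],[[0,0,0],[0,0,3.5],-1],[[0,0,0],[0,0,2],-1],[[0,0,0],[0,0,1],-1],[[0,0,0],[0,0,0.4],-0.3],[[0,0,0],[0,0,0],0],[[0,0,0],[0,0,0],0.2],[[0,0,0],[0,0,0],1],[[0,0,0],[0,0,0],1],[[0,0,0],[0,0,0],1],[[0,0,0],[0,0,0],1]]'

```text
time_s: 25.85
tool_pos: [638.0, 275.1, 186.0]
tcp_rot: [2.999, 0.937, 0.0]
ft_force: [0.2, 0.0, 0.7]
grip_width: 39.2
finger_force: 0.1
```

Call:
move_arm --deltas '[[[0,0,0],[0,0,0],1],[[0,0,0],[0,0,0],1]]'

```text
time_s: 26.05
tool_pos: [638.1, 275.1, 185.9]
tcp_rot: [-2.999, -0.937, -0.0]
ft_force: [0.3, -0.4, 2.3]
grip_width: 35.5
finger_force: 30.0
```

```bash
python3 - <<'E'
from h import *
plan(671.6,128.1,60,-8.6)
E
```

```text
t 26.05 th -55.3 tilt [ 0.  0. -1.] tip [638.1 275.1   3.9] w 35.5 q [-0.05  0.68 -0.59  1.52  0.41  1.07 -1.71]
turn -0.815 shift [-14.03   5.52  -5.61] F [ 0.3 -0.4  2.3] ff 30.0
```

Call:
move_arm --deltas '[[[0,0,0],[0,0,-2],1],[[0,0,0],[0,0,-3.5],1],[[0,0,-0.135],[0,0,-0.5],1],[[0,0,-0.136],[0,0,0],1],[[0,0,-0.136],[0,0,0],1],[[0,0,-0.136],[0,0,0],1],[[0,0,-0.136],[0,0,0],1],[[0,0,-0.136],[0,0,0],1],[[0,0,0],[-2.5,1,0],1],[[0,0,0],[-4,1.6,0],1],[[0,0,0],[-3.5,1.4,0],1],[[0,0,0],[-2.5,1,0],1]]'

```text
time_s: 27.25
tool_pos: [669.5, 140.6, 245.5]
tcp_rot: [2.384, 2.045, -0.001]
ft_force: [0.2, -0.7, 0.7]
grip_width: 36.0
finger_force: 30.0
```

Call:
move_arm --deltas '[[[0,0,0],[-1.5,0.5,0],1],[[0,0,0],[0,0,0],1],[[0,0,0],[0,0,0],1],[[0,0,0],[0,0,0],1]]'

```text
time_s: 27.65
tool_pos: [670.7, 131.0, 246.0]
tcp_rot: [-2.378, -2.052, -0.001]
ft_force: [0.7, 0.4, 0.2]
grip_width: 35.8
finger_force: 30.0
```

```bash
python3 - <<'E'
from h import *
plan(671.6,128.1,13.5,-8.6)
c=vision.capture("wrist"); np.savez("w10.npz",**c); f=c["frame"]
cv2.imwrite("pics/w10.png",f[:,:,::-1])
E
```

```text
t 27.65 th -8.4 tilt [-0.     0.001 -1.   ] tip [670.7 131.   64. ] w 35.8 q [ 0.28  0.64 -0.77  1.51  0.47  1.18 -0.72]
turn 0.003 shift [-0.29  0.13  5.05] F [0.7 0.4 0.2] ff 30.0
```

View pics/w10.png

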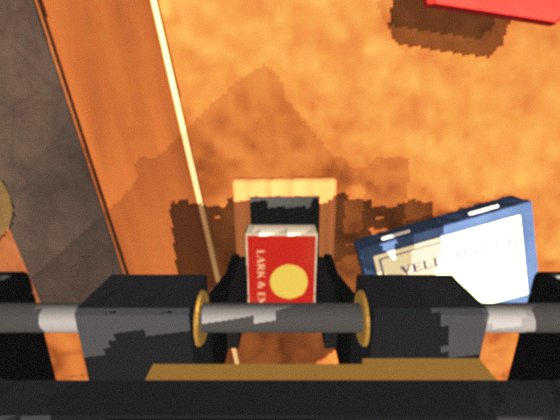

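The box is squared over the oblong stand, whose edges are at columns 232 to 337. The book corner at (360,240) is close to the right finger, so I'll open the jaws only part way.

Call:
move_arm --deltas '[[[0,0,0],[-0.2,0.1,1.2],1],[[0,0,0],[0,0,1.5],1],[[0,0,0],[0,0,1.2],1],[[0,0,0],[0,0,0.7],1],[[0,0,0],[0,0,0.3],1],[[0,0,0],[0,0,0],1],[[0,0,0],[0,0,0],1]]'

```text
time_s: 28.4
tool_pos: [672.3, 126.4, 197.2]
tcp_rot: [2.382, 2.048, 0.001]
ft_force: [-0.5, 0.4, 0.1]
grip_width: 35.9
finger_force: 30.0
```

```bash
python3 - <<'E'
from h import *
plan(671.6,128.1,13,-8.6)
E
```

```text
t 28.4 th -8.6 tilt [ 0.001  0.    -1.   ] tip [672.3 126.4  15.2] w 35.9 q [ 0.27  0.69 -0.74  1.54  0.5   1.1  -0.74]
turn -0.0 shift [ 0.16 -0.1   0.22] F [-0.5  0.4  0.1] ff 30.0
```

Call:
move_arm --deltas '[[[0,0,0],[0.1,-0.1,0.2],1],[[0,0,0],[0,0,0],1],[[0,0,0],[0,0,0],-0.1],[[0,0,0],[0,0,0],-0.15],[[0,0,0],[0,0,0],-0.15],[[0,0,0],[0,0,-1],-0.15],[[0,0,0],[0,0,-2],-0.15],[[0,0,0],[0,0,-4],-0.15],[[0,0,0],[0,0,-4],-0.5],[[0,0,0],[0,0,-4],-1],[[0,0,0],[0,0,-3],-1],[[0,0,0],[-4,0,0],-1]]'

```text
time_s: 29.6
tool_pos: [665.0, 94.8, 381.4]
tcp_rot: [2.372, 2.059, 0.015]
ft_force: [0.7, 0.4, -0.5]
grip_width: 74.0
finger_force: 0.0
```

Call:
move_arm --deltas '[[[0,0,0],[-4,0,0],-1],[[0,0,0],[-4,0,0],-1],[[0,0,0],[0,0,0],-1],[[0,0,0],[0,0,0],-1]]'

```text
time_s: 30.0
tool_pos: [653.3, 7.6, 375.5]
tcp_rot: [2.384, 2.045, 0.001]
ft_force: [-0.5, 1.1, 1.0]
grip_width: 86.9
finger_force: 0.0
```

```bash
python3 - <<'E'
from h import *
c=vision.capture("wrist"); a=c["frame"]; np.savez("w11.npz",**c)
s=vision.capture("side")["frame"]
b=cv2.resize(s[130:350,150:370],(420,420),interpolation=cv2.INTER_CUBIC)
cv2.imwrite("pics/f.png",cv2.resize(np.hstack([a,b]),(800,343))[:,:,::-1])
E
```

```text
(no output)
```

View pics/f.png

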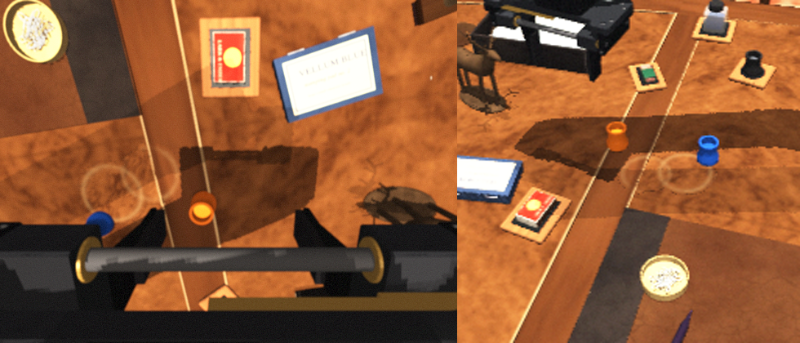

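The match box is squared and centred on its stand at (230,57) in the wrist half. The side half shows the bottle, loupe and eraser upright on theirs, and the dish and pen undisturbed.

```bash
python3 -c "
from station import manip
print(manip.finish_job())"
```

```text
the job is handed in; nothing more can be done
None
```

I put the eraser, match box, loupe and ink bottle on their matching stands and handed the job in at about 30 s; the last pictures show all four upright and centred with the dish and pen undisturbed, but the hand-in gave no verdict.

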